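# Run the locked vial carriage home against its end stop

## Task

The small white-capped vial stands in the carriage of the slide. Press the carriage's lock button down and keep it down while you push the carriage along the rods until it rests against the end stop, then let the button come up so that the carriage is locked there, and move clear. Do not touch the vial or shift the loose things standing round the slide.

Things in the scene. Friction and masses are not known exactly. Their poses are not given: they have to be found in the camera images.
- slide: grey base plate 130 x 360 x 12 mm, fixed to the table, with two steel rods along its long side (its own y axis) between aluminium end blocks. Origin at the centre of its underside, on the table; z up. The carriage starts near the -y end and runs toward +y. A fixed steel catch with a tooth stands at the edge on its -x side (x -47 to -63 mm, up to z 33 mm) and holds the carriage's lock pin at the start
- carriage (a joint): travel of the aluminium carriage (84 mm across, 110 mm along the rods, top at z 34 mm) along the slide's +y, in m: 0 at the start, where it is locked; its end is where it meets the stop, 0.09 to 0.15 from the start, different each time. It moves against about 1.5 N of friction plus slight damping. With the button up it is locked at the start, and a catch arm on the stop keeps a carriage whose button is up from coming the last 18 mm to the stop
- lock (a joint): how far the lock button is pressed, in m: 0 up, 0.008 fully down. A spring pushes it up: 1.7 N to start it, 6 N fully down. The pin is clear of the catches from 0.0055 on. It comes up by itself when let go; if it is let up under a catch it stays partly down
- lock_top (a point): middle of the top of the lock button, which rides on the carriage (black thumb pad 60 mm across the slide, 46 mm along it, 56 mm above the table when up). Lips 6 mm high and 6 mm thick along its two edges that lie across the slide, inner faces 34 mm apart, take a fingertip's sideways push; its face between the lips is flat. The point moves with the button; a steel arm and pin go down from it on the slide's -x side. The vial's centre is 56 mm ahead of it (slide +y)
- carriage_nose (a point): middle of the carriage's leading face (toward slide +y), 25 mm above the table; moves with the carriage; axes as the slide
- stop_face (a point): middle of the end stop's face that the carriage meets, 25 mm above the table; axes as the slide. The stop is a dark steel block 84 mm across, 24 mm thick, 48 mm high with a small black clamp screw up to 61 mm, clamped on the rods and fixed, with a steel catch arm that reaches 94 mm back toward the carriage on the slide's -x side (x -47 to -63 mm, up to z 32 mm). The carriage is home when carriage_nose meets this face along the slide's y
- vial: small capped vial, 26 mm diameter, 52 mm tall, white cap, loose in a 14 mm deep socket of the carriage, its top 90 mm above the table. Origin at the centre of its underside, z up. Not to be touched
- brass_weight: bystander: brass weight 27 mm wide, 30 mm tall, origin centre of underside
- small_weight: bystander: smaller brass weight 21 mm wide, 24 mm tall, origin centre of underside
- brown_vial: bystander: black-capped brownish vial 31 mm diameter, 62 mm tall, origin centre of underside
- lens: bystander: black hand lens lying flat, 47 x 113 x 12 mm, origin centre of underside
- wood_stamp: bystander: wooden hand stamp 37 x 48 mm, 74 mm tall, origin centre of underside
- tape: bystander: roll of brown tape lying flat, 100 mm diameter, 24 mm tall, origin centre of underside

How it is judged:
On the way, in this order (a step that is already met when the one before it is completed fails the run):
1. the lock button is pressed down while the carriage is still at its start (value of joint lock above 0.005 m and value of joint carriage below 0.01 m), for 0.05 s.
2. the carriage is against the end stop with the button still down (value of joint lock above 0.004 m and value of joint carriage above 0.08 m and y of carriage_nose in the frame of stop_face above -0.0025 m), for 0.1 s.
At the end, for the whole second after the job is handed in: the carriage's nose is within 3 mm of the stop's face and at rest, the lock button is up again (pressed less than 1.5 mm), and the vial stands upright (within 0.15 rad) in its socket (y of carriage_nose in the frame of stop_face above -0.003 m and value of joint lock below 0.0015 m and velocity of joint carriage between -0.005 and 0.005 m/s and angle between vial's own z axis and vertical below 0.15 rad and z of vial in the frame of carriage_nose below 0.018 m and horizontal distance between vial and carriage_nose below 0.03 m); the robot touches nothing.
It fails at once if the lock button comes up (pressed less than 2 mm) while the carriage is on its way (more than 12 mm from the start and more than 8 mm from the stop) (value of joint lock below 0.002 m and value of joint carriage above 0.012 m and y of carriage_nose in the frame of stop_face below -0.008 m).
It fails at once if the robot touches the vial (contact force between the arm and vial above 0.3 N).
It fails at once if the fingers touch the vial (contact force between the fingers and vial above 0.3 N).
It fails at once if the vial leaves its socket or tips (0.3 rad) (angle between vial's own z axis and vertical above 0.3 rad or z of vial in the frame of carriage_nose above 0.021 m).
It fails at once if a loose thing beside the slide is shifted or lifted by more than 15 mm (distance of any of brass_weight, small_weight, brown_vial, lens, wood_stamp, tape from where it was at the start of the episode above 0.015 m).
It also fails if it takes over 40 s, if anything falls off the work surface, if the arm or the gripper's body presses on something with over 40 N, if the wrist force passes 120 N, or if a joint passes its speed limit or range.

## Robot

A 6-joint arm with a two-finger parallel gripper is mounted at the origin on a cart in front of the work surface, level with it; the furniture and walls round the work are solid. World frame = base frame: x ahead of the robot, y to its left, z up, the work surface at z = 0. Lengths are in m, angles in rad, forces in N, time in s.
With the tool pointing down it reaches from about 0.4 to 0.825 m from the base axis. Payload 7 kg.
Tool frame: the origin (TCP) lies on the centre line of the jaws, within the pads' length; the fingertips stand tip_reach ahead of it and the grasp point (between the pads) is the TCP (tip_reach is the distance from the TCP to the fingertips, in m); z points along the fingers, y is the line along which they close (so a half turn about z gives the same grasp; the last joint's range is limited). The gripper opens to 88 mm and grips with 3 to 60 N. Pads are 19 mm wide; open, the fingers measure 130 mm over their backs; the gripper's body (78 mm by 193 mm) begins 47 mm behind the grasp point.
Start: joints at [0.288, 0.359, 0.012, 0, -1.224, -0.288], TCP at [0.675, -0, 0.246] pointing down, gripper open.
Joint ranges: [-3.07, 3.07], [-1.43, 2.12], [-1.02, 1.25], [-3.03, 1.67], [-3.05, -0], [-3.03, 3.03]. Speed limits (rad/s): [2.39, 2.39, 3.01, 3.14, 3.14, 3.14].

## Interface

Orientations are given as [roll, pitch, yaw] about the fixed x, y, z axes, in that order (R = Rz(yaw) Ry(pitch) Rx(roll)).
In Python, from station import get_state, grab_frame, calibration, job_done, find_in, mark_of, tip_reach gives the robot as it stands.
- The arm moves only by the shell command python3 -m handwheel 'ROWS' [OPENING] [FORCE]. ROWS is JSON, a list of rows, each an object with "delta_pos": the shift along the world's x, y, z in units of 30 mm (1.0 is 30 mm), a list of three; "dr": the turn, a rotation vector about the world's x, y, z in degrees, a list of three. In form: [{"delta_pos": [tx, ty, tz], "dr": [rx, ry, rz]}, ...]. A call has 1 to 10 rows; each row shifts and turns the commanded pose from where the row before left it; what a row does not reach is not made up. A row lasts 1/10 s, in which the tool goes at most 50 mm and 8.59 degrees, less where a joint would pass 70% of its speed; a pose out of reach is approached as far as the arm can. A call is refused whole if a number of a shift passes 1 or a number of a turn 8.59, either way. A call with a gripper value outside its range is refused whole. OPENING is the closure, from -1 (fully open) to 1 (shut), set as the call begins (- or left out, the last holds). The fingers move at their own pace and stop on an object; FORCE is the grip in N (left out, the last holds). Time passes only in rows, so rows that do not move let the fingers close. It gives the time, the measured TCP pose, the force, the opening and the grip force at its end, in the units of the state.
- get_state(): the state, without advancing time (a new reading comes with each control period).
- grab_frame(name): name is "scene" or "side" or "wrist"; returns the picture (400x640x3 uint8, red, green, blue); there is no depth.
- calibration(name): a dict with "fx", "fy", "cx", "cy" (pixels), "extrinsics" (4x4, takes a point from world to camera coordinates). Camera axes: x right, y down, z forward; pixel columns grow to the right and rows downward; lengths in m; the calibration is good to about 2 mm. A picture is of the moment at which its call begins: read the wrist's pose just before it. calibration takes no time and is no camera call; for the wrist camera it gives the pose at the moment of the call.
- job_done(): hands the job in; it is judged then, once.
Trained networks look in the newest picture that a camera, given by its name, has taken for a name from the list of things; names that differ only in an ending like _2 or _b are one class to them, and where a whole thing is asked for, a point or a joint stands for the part that bears it (a point fixed in the world has none). Each returns a list of dicts, best first, with "conf" (0 to 1); they miss things now and then, are a little off and sometimes report something else, mostly with a low value. They report only what shows in the picture. A call takes as long as a camera call.
- find_in(camera, query): "location" ([column, row] in pixels, amid what is visible of it).
- mark_of(camera, query): "location" ([column, row] in pixels: a listed point, or the origin of a listed thing).
The state is a dict: "t": time; "q": joint angles; "qd": joint speeds; "joint_efforts": joint torques, N m; "eef_pos": TCP position; "ee_rot": TCP orientation; "force": force on the tool from outside, world axes, zero at the start; "moment": the same for the moment, N m; "width": finger opening in m; "gripper_force": force on a finger pad.
Only numpy, scipy, OpenCV 4.12 (cv2) and the standard library are available. Lean on these libraries where they do the work, as an engineer would, in place of code of your own. Each camera call takes 0.05 s, during which the arm holds its last target. There are 200 camera calls.

## Working session

There is one attempt and no reset: what is moved stays moved. The work goes in short steps, Python scripts to look and compute and a shell command to move; the robot and the scene stay as the last step left them, time stands still between calls to the robot, and variables do not carry over. Pictures are saved under pics/ and viewed, at most 10 in all, crops included, and the job is handed in when it is done.

```bash
mkdir -p pics; cat > h.py <<'E'
import numpy as np, cv2
from station import *
def snap(c,fn=None):
    f=grab_frame(c); k=calibration(c)
    if fn: cv2.imwrite('pics/'+fn,f[:,:,::-1])
    return f,k
def P(k):
    return np.array([[k['fx'],0,k['cx']],[0,k['fy'],k['cy']],[0,0,1]])@np.array(k['extrinsics'])[:3]
def onz(k,uv,z):
    p=P(k); M=np.c_[p[:,0],p[:,1],-np.array([uv[0],uv[1],1])]
    return np.linalg.solve(M,-(p[:,2]*z+p[:,3]))[:2]
def proj(k,X):
    a=P(k)@np.r_[X,1]; return a[:2]/a[2]
E
python3 - <<'E'
from h import *
s=get_state();print(s['t'],s['eef_pos'],s['ee_rot'],s['width'],tip_reach if not callable(tip_reach) else tip_reach())
for c in ['scene','side','wrist']:
    f,k=snap(c,c+'0.png')
    for q,z in [('lock_top',.056),('carriage_nose',.025),('stop_face',.025),('vial',.038),('slide',0)]:
        r=mark_of(c,q)[:1]
        for d in r: print(c,q,np.round(d['location']),round(d['conf'],2),np.round(onz(k,d['location'],z),4))
E
```

```text
0.0 [ 6.74542678e-01 -5.01563322e-05  2.44646845e-01] [ 3.13996103e+00 -1.82143353e-04 -1.57093852e+00] 0.08757985618612621 0.019
scene lock_top [369. 218.] 0.59 [ 0.5128 -0.0498]
scene carriage_nose [326. 236.] 0.65 [0.5563 0.0214]
scene stop_face [269. 250.] 0.81 [0.6017 0.1243]
scene vial [340. 229.] 0.62 [ 0.5427 -0.0018]
scene slide [303. 253.] 0.81 [0.5708 0.0671]
side lock_top [361. 192.] 0.81 [ 0.5108 -0.0506]
side carriage_nose [328. 214.] 0.85 [0.5528 0.0176]
side stop_face [283. 240.] 0.62 [0.5915 0.1282]
side vial [334. 207.] 0.61 [0.5453 0.0028]
side slide [313. 233.] 0.9 [0.5644 0.0605]
wrist lock_top [476. 140.] 0.67 [ 0.5158 -0.0456]
wrist carriage_nose [427. 194.] 0.68 [0.5517 0.0205]
wrist stop_face [381. 275.] 0.76 [0.6033 0.1276]
wrist vial [445. 183.] 0.78 [0.5371 0.0046]
wrist slide [402. 221.] 0.8 [0.5735 0.0635]
```

View pics/scene0.png

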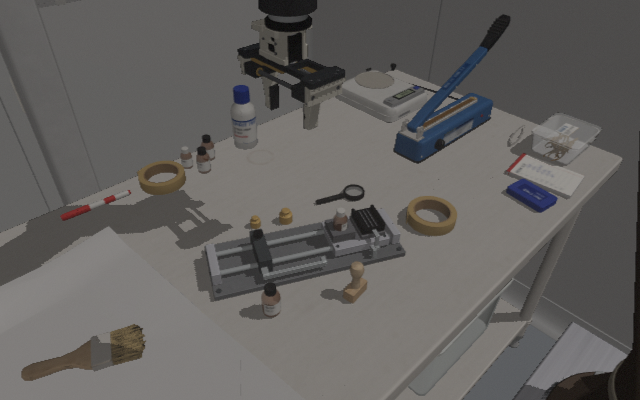

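View pics/wrist0.png

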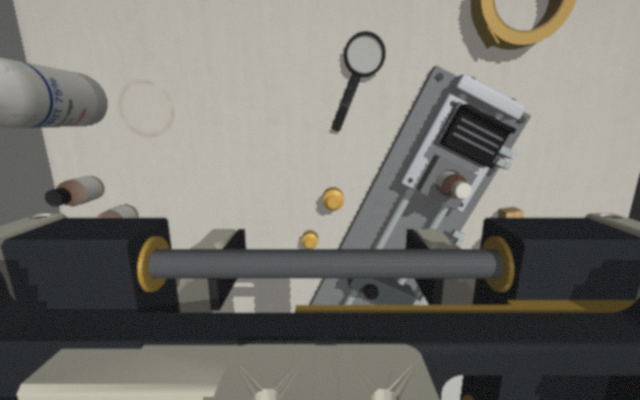

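The scene picture shows the carriage with its black pad at about (369,218), the vial at (340,222) and the stop at (262,250). In the wrist picture the pad is at (477,135) and the lens, weights and tape are clear of it. The networks agree with both pictures. Slide +y lies about 64° from world x, so I need a turn of about -26°.

```bash
python3 -m handwheel '[{"delta_pos":[-0.67,-0.2,-0.35],"dr":[0,0,-3.25]},{"delta_pos":[-0.67,-0.2,-0.35],"dr":[0,0,-3.25]},{"delta_pos":[-0.67,-0.2,-0.35],"dr":[0,0,-3.25]},{"delta_pos":[-0.67,-0.2,-0.35],"dr":[0,0,-3.25]},{"delta_pos":[-0.67,-0.2,-0.35],"dr":[0,0,-3.25]},{"delta_pos":[-0.67,-0.2,-0.35],"dr":[0,0,-3.25]},{"delta_pos":[-0.67,-0.2,-0.35],"dr":[0,0,-3.25]},{"delta_pos":[-0.67,-0.2,-0.35],"dr":[0,0,-3.25]},{"delta_pos":[0,0,0],"dr":[0,0,0]},{"delta_pos":[0,0,0],"dr":[0,0,0]}]' 1 20
python3 - <<'E'
from h import *
s=get_state();print(s['t'],s['eef_pos'],s['ee_rot'],s['width'],s['force'])
for c in ['scene','side','wrist']:
    f,k=snap(c,c+'1.png')
    for q,z in [('lock_top',.056),('carriage_nose',.025),('stop_face',.025),('vial',.038),('slide',0)]:
        r=mark_of(c,q)[:1]
        for d in r: print(c,q,np.round(d['location']),round(d['conf'],2),np.round(onz(k,d['location'],z),4))
E
```

```text
t: 1.9
eef_pos: [0.5144, -0.0481, 0.162]
ee_rot: [-3.141, 0.0, -2.024]
force: [-0.2, -0.2, 0.2]
width: 0.0129
gripper_force: 0.0
1.9 [ 0.51435628 -0.04807232  0.16200979] [-3.14087088e+00  3.40878466e-04 -2.02376727e+00] 0.01286422004270051 [-0.2075362  -0.15473777  0.19023098]
scene lock_top [367. 220.] 0.86 [ 0.513  -0.0452]
scene carriage_nose [328. 236.] 0.98 [0.5552 0.0169]
scene stop_face [271. 247.] 0.93 [0.6047 0.1156]
scene vial [340. 232.] 0.55 [0.5383 0.0026]
scene slide [304. 253.] 0.74 [0.5703 0.0655]
side lock_top [358. 189.] 0.63 [ 0.5207 -0.056 ]
side carriage_nose [332. 216.] 0.69 [0.5412 0.0187]
side stop_face [283. 240.] 0.74 [0.591  0.1299]
side vial [336. 209.] 0.71 [0.5395 0.0059]
side slide [312. 231.] 0.96 [0.5697 0.0568]
wrist lock_top [323. 204.] 0.62 [ 0.5162 -0.0474]
wrist slide [321. 298.] 0.55 [0.5719 0.0611]
```

View pics/wrist1.png

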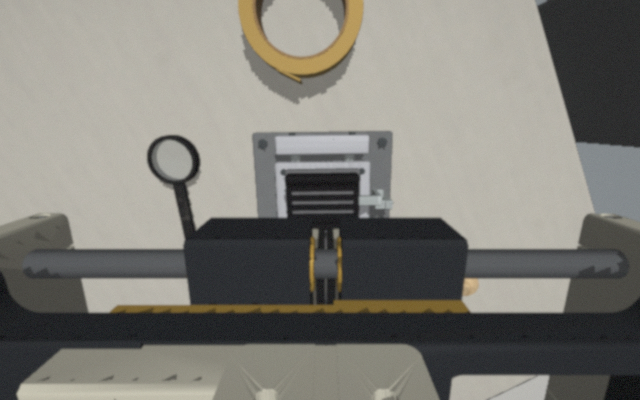

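The wrist picture shows the slide square to the image: base plate rear edge from (253,131) to (391,131), and the pad's rear lip at row 174, columns 287–359. I'll use these edges for a finer fix.

```bash
python3 - <<'E'
from h import *
print(get_state()['width'])
k=calibration('wrist')
a=onz(k,(253,131),.012);b=onz(k,(391,131),.012);print(a,b,np.linalg.norm(a-b))
ux=-(b-a)/np.linalg.norm(b-a);uy=np.array([-ux[1],ux[0]])
print('uy',uy,np.degrees(np.arctan2(uy[1],uy[0])))
print('slide origin',(a+b)/2+.18*uy)
l=onz(k,(287,174),.062);r=onz(k,(359,174),.062);print('pad w',np.linalg.norm(l-r),'lock',(l+r)/2+.023*uy)
lock=(l+r)/2+.023*uy
t=np.array(get_state()['eef_pos'][:2]);print('tcp rel lock in slide',(t-lock)@ux,(t-lock)@uy)
f=cv2.imread('pics/wrist1.png')[100:300,220:420];cv2.imwrite('pics/crop1.png',cv2.resize(f,(600,600),interpolation=cv2.INTER_CUBIC))
for q in [('lock_top',.056)]:
  for c,p in [('scene',(.5144,-.0481,.056))]:print(proj(calibration(c),p))
E
```

```text
0.00027509425816310486
[ 0.54839766 -0.12765782] [ 0.43439739 -0.07185796] 0.12692393697656945
uy [0.43963227 0.89817786] 63.919579202689555
slide origin [0.57053134 0.06191413]
pad w 0.05673050895201501 lock [ 0.51426108 -0.05038645]
tcp rel lock in slide -0.0010993679974958216 0.0020802536146982535
[367.88546949 218.48266891]
```

View pics/crop1.png

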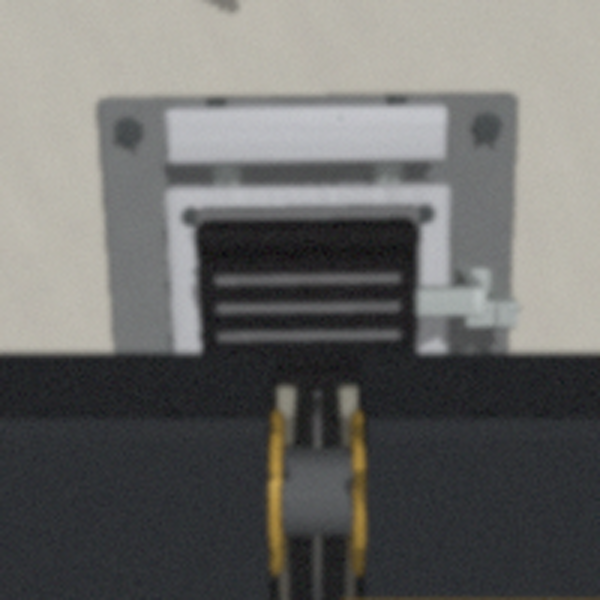

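The pad is confirmed at (0.514, -0.050), with the tool about 2 mm ahead of its centre. I'll trim that and descend to just above the pad.

```bash
python3 -m handwheel '[{"delta_pos":[-0.02,-0.04,-0.5],"dr":[0,0,0]},{"delta_pos":[0,0,-0.6],"dr":[0,0,0]},{"delta_pos":[0,0,-0.6],"dr":[0,0,0]},{"delta_pos":[0,0,-0.6],"dr":[0,0,0]},{"delta_pos":[0,0,-0.4],"dr":[0,0,0]},{"delta_pos":[0,0,0],"dr":[0,0,0]},{"delta_pos":[0,0,0],"dr":[0,0,0]}]'
python3 - <<'E'
from h import *
snap('side','side2.png');f=cv2.imread('pics/side2.png')[130:280,240:440];cv2.imwrite('pics/crop2.png',cv2.resize(f,(800,600),interpolation=cv2.INTER_CUBIC))
E
```

```text
t: 3.5
eef_pos: [0.5138, -0.0492, 0.0808]
ee_rot: [-3.142, -0.0, -2.024]
force: [0.3, -0.3, 0.8]
width: 0.0004
gripper_force: 0.0
```

View pics/crop2.png

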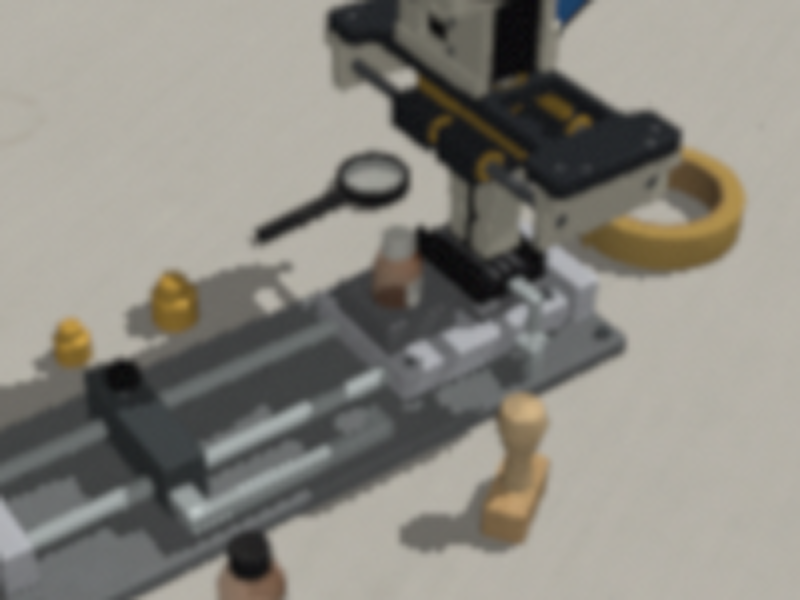

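The side view shows the closed fingertips just above the pad, between the lips at about (490,250) in the crop. The body clears the vial at (397,265) and the stamp. Now I press.

```bash
python3 -m handwheel '[{"delta_pos":[0,0,-0.1],"dr":[0,0,0]},{"delta_pos":[0,0,-0.1],"dr":[0,0,0]},{"delta_pos":[0,0,-0.1],"dr":[0,0,0]},{"delta_pos":[0,0,-0.08],"dr":[0,0,0]},{"delta_pos":[0,0,0],"dr":[0,0,0]},{"delta_pos":[0,0,0],"dr":[0,0,0]}]'
```

```text
t: 4.15
eef_pos: [0.5141, -0.0491, 0.0695]
ee_rot: [-3.141, 0.0, -2.024]
force: [0.7, 0.5, 3.9]
width: 0.0003
gripper_force: 2.2
```

```bash
python3 -m handwheel '[{"delta_pos":[0,0,-0.07],"dr":[0,0,0]},{"delta_pos":[0,0,-0.07],"dr":[0,0,0]},{"delta_pos":[0,0,0],"dr":[0,0,0]},{"delta_pos":[0,0,0],"dr":[0,0,0]}]'
```

```text
t: 4.55
eef_pos: [0.5143, -0.0492, 0.0669]
ee_rot: [-3.14, 0.001, -2.024]
force: [-5.2, 1.6, 22.9]
width: 0.0005
gripper_force: 11.1
```

Fully down. I'll ease off slightly and start pushing along the slide.

```bash
python3 -m handwheel '[{"delta_pos":[0.02,0.04,-0.0],"dr":[0,0,0]},{"delta_pos":[0.04,0.08,0.02],"dr":[0,0,0]},{"delta_pos":[0.06,0.123,0.01],"dr":[0,0,0]},{"delta_pos":[0.08,0.163,0],"dr":[0,0,0]},{"delta_pos":[0.08,0.163,0],"dr":[0,0,0]},{"delta_pos":[0.08,0.163,0],"dr":[0,0,0]},{"delta_pos":[0.08,0.163,0],"dr":[0,0,0]},{"delta_pos":[0.04,0.08,0],"dr":[0,0,0]},{"delta_pos":[0,0,0],"dr":[0,0,0]}]'
python3 - <<'E'
from h import *
f,k=snap('side','side3.png')
for q,z in [('lock_top',.048),('carriage_nose',.025),('stop_face',.025)]:
    for d in mark_of('side',q)[:1]: print(q,d['conf'],onz(k,d['location'],z))
f=cv2.imread('pics/side3.png')[130:280,240:440];cv2.imwrite('pics/crop3.png',cv2.resize(f,(800,600),interpolation=cv2.INTER_CUBIC))
E
```

```text
t: 5.45
eef_pos: [0.5283, -0.0197, 0.0671]
ee_rot: [-3.141, 0.0, -2.024]
force: [-4.4, 3.0, 15.8]
width: 0.0005
gripper_force: 7.8
lock_top 0.75 [ 0.52674292 -0.01748885]
carriage_nose 0.86 [0.56637838 0.04900375]
stop_face 0.8 [0.59372056 0.1349987 ]
```

View pics/crop3.png

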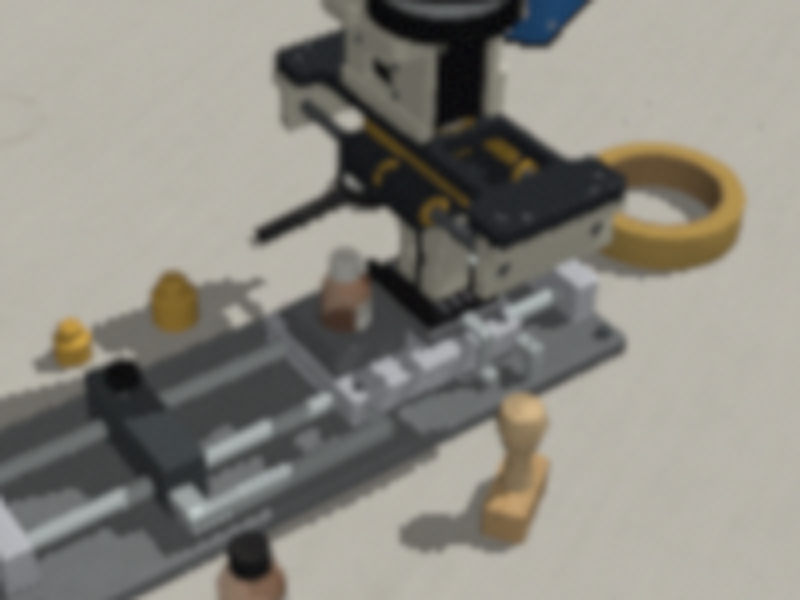

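The carriage moves with the tool, the button is down and the vial is upright. The gap to the stop is about 85 mm, so I continue for 65 mm.

```bash
python3 -m handwheel '[{"delta_pos":[0.04,0.08,0],"dr":[0,0,0]},{"delta_pos":[0.1,0.205,0],"dr":[0,0,0]},{"delta_pos":[0.12,0.245,0],"dr":[0,0,0]},{"delta_pos":[0.14,0.286,0],"dr":[0,0,0]},{"delta_pos":[0.14,0.286,0],"dr":[0,0,0]},{"delta_pos":[0.14,0.286,0],"dr":[0,0,0]},{"delta_pos":[0.12,0.245,0],"dr":[0,0,0]},{"delta_pos":[0.08,0.163,0],"dr":[0,0,0]},{"delta_pos":[0.04,0.08,0],"dr":[0,0,0]},{"delta_pos":[0,0,0],"dr":[0,0,0]}]'
python3 - <<'E'
from h import *
f,k=snap('side','side4.png')
for q,z in [('lock_top',.048),('carriage_nose',.025),('stop_face',.025)]:
    for d in mark_of('side',q)[:1]: print(q,d['conf'],onz(k,d['location'],z))
f=cv2.imread('pics/side4.png')[130:280,240:440];cv2.imwrite('pics/crop4.png',cv2.resize(f,(800,600),interpolation=cv2.INTER_CUBIC))
E
```

```text
t: 6.65
eef_pos: [0.5551, 0.0368, 0.067]
ee_rot: [3.141, -0.0, -2.024]
force: [-6.7, 3.9, 16.6]
width: 0.0005
gripper_force: 8.6
lock_top 0.5 [0.559186   0.03362088]
carriage_nose 0.65 [0.58624798 0.10841734]
stop_face 0.98 [0.59448017 0.12637721]
```

View pics/crop4.png

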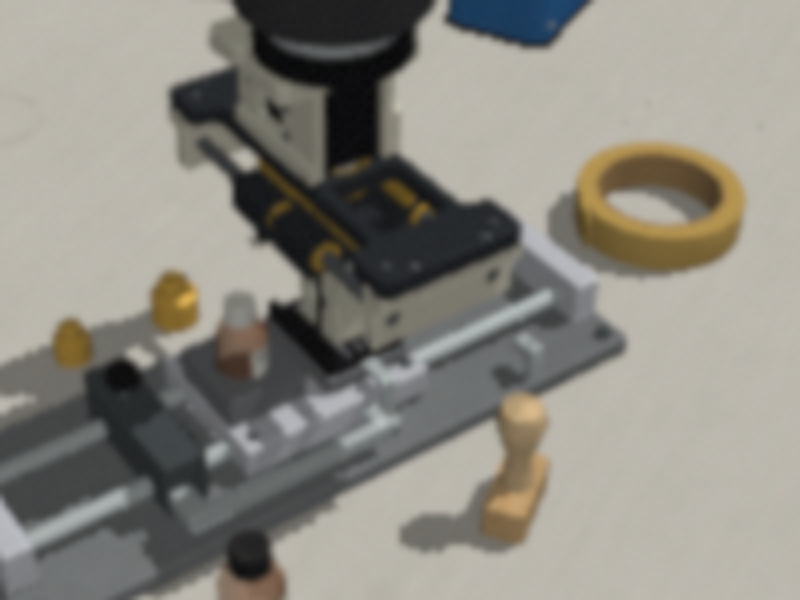

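About 20 mm of gap remains; the button is still down and the vial upright. I'll slow down and feel for the stop.

```bash
python3 -m handwheel '[{"delta_pos":[0.03,0.06,0],"dr":[0,0,0]},{"delta_pos":[0.05,0.1,0],"dr":[0,0,0]},{"delta_pos":[0.05,0.1,0],"dr":[0,0,0]},{"delta_pos":[0.05,0.1,0],"dr":[0,0,0]},{"delta_pos":[0.04,0.08,0],"dr":[0,0,0]},{"delta_pos":[0.03,0.06,0],"dr":[0,0,0]},{"delta_pos":[0.02,0.04,0],"dr":[0,0,0]},{"delta_pos":[0,0,0],"dr":[0,0,0]}]'
```

```text
t: 7.65
eef_pos: [0.5627, 0.0527, 0.067]
ee_rot: [3.14, -0.001, -2.024]
force: [-8.8, 3.6, 17.2]
width: 0.0002
gripper_force: 9.1
```

```bash
python3 -m handwheel '[{"delta_pos":[0.02,0.04,0],"dr":[0,0,0]},{"delta_pos":[0.02,0.04,0],"dr":[0,0,0]},{"delta_pos":[0.02,0.04,0],"dr":[0,0,0]},{"delta_pos":[0,0,0],"dr":[0,0,0]}]'
```

```text
t: 8.05
eef_pos: [0.5644, 0.0562, 0.067]
ee_rot: [3.14, -0.001, -2.024]
force: [-9.6, 3.4, 18.1]
width: 0.0005
gripper_force: 9.2
```

```bash
python3 -m handwheel '[{"delta_pos":[0.02,0.04,0],"dr":[0,0,0]},{"delta_pos":[0.02,0.04,0],"dr":[0,0,0]},{"delta_pos":[0.02,0.04,0],"dr":[0,0,0]},{"delta_pos":[0,0,0],"dr":[0,0,0]}]'
python3 - <<'E'
from h import *
f,k=snap('side','side5.png')
f=cv2.imread('pics/side5.png')[150:270,240:400];cv2.imwrite('pics/crop5.png',cv2.resize(f,(800,600),interpolation=cv2.INTER_CUBIC))
E
```

```text
t: 8.45
eef_pos: [0.5644, 0.0569, 0.0669]
ee_rot: [3.139, -0.006, -2.025]
force: [-10.8, -9.4, 23.1]
width: 0.0005
gripper_force: 11.5
```

View pics/crop5.png

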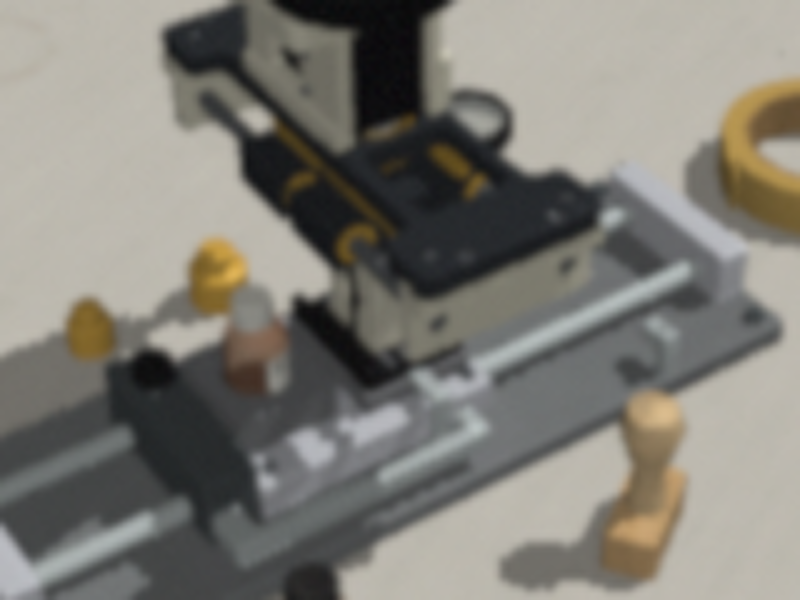

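The carriage is against the stop: the push force jumped to about 13 N and the picture shows no gap at (250,490). I'll hold briefly, then lift straight up.

```bash
python3 -m handwheel '[{"delta_pos":[0.01,0.02,0],"dr":[0,0,0]},{"delta_pos":[0,0,0],"dr":[0,0,0]},{"delta_pos":[0,0,0],"dr":[0,0,0]},{"delta_pos":[0,0,0.1],"dr":[0,0,0]},{"delta_pos":[0,0,0.1],"dr":[0,0,0]},{"delta_pos":[0,0,0.2],"dr":[0,0,0]},{"delta_pos":[0,0,0.4],"dr":[0,0,0]},{"delta_pos":[0,0,0.8],"dr":[0,0,0]},{"delta_pos":[0,0,0.8],"dr":[0,0,0]},{"delta_pos":[0,0,0.8],"dr":[0,0,0]}]'
python3 -m handwheel '[{"delta_pos":[0,0,0.8],"dr":[0,0,0]},{"delta_pos":[-0.5,-0.8,0.5],"dr":[0,0,0]},{"delta_pos":[-0.5,-0.8,0.5],"dr":[0,0,0]},{"delta_pos":[-0.5,-0.8,0.3],"dr":[0,0,0]},{"delta_pos":[0,0,0],"dr":[0,0,0]},{"delta_pos":[0,0,0],"dr":[0,0,0]}]'
python3 - <<'E'
from h import *
f,k=snap('side','side6.png')
for q,z in [('lock_top',.056),('carriage_nose',.025),('stop_face',.025)]:
    for d in mark_of('side',q)[:1]: print(q,d['conf'],onz(k,d['location'],z))
f=cv2.imread('pics/side6.png')[150:270,240:400];cv2.imwrite('pics/crop6.png',cv2.resize(f,(800,600),interpolation=cv2.INTER_CUBIC))
E
```

```text
t: 9.5
eef_pos: [0.5677, 0.0607, 0.1634]
ee_rot: [-3.141, 0.001, -2.024]
force: [1.1, 0.8, -0.3]
width: 0.0002
gripper_force: 0.0
t: 10.1
eef_pos: [0.5228, -0.0117, 0.2259]
ee_rot: [-3.14, 0.002, -2.025]
force: [0.8, -0.2, 0.4]
width: 0.0008
gripper_force: 0.0
lock_top 0.89 [0.56275811 0.04989398]
carriage_nose 0.92 [0.59710121 0.12919774]
stop_face 0.98 [0.58908154 0.13167017]
```

View pics/crop6.png

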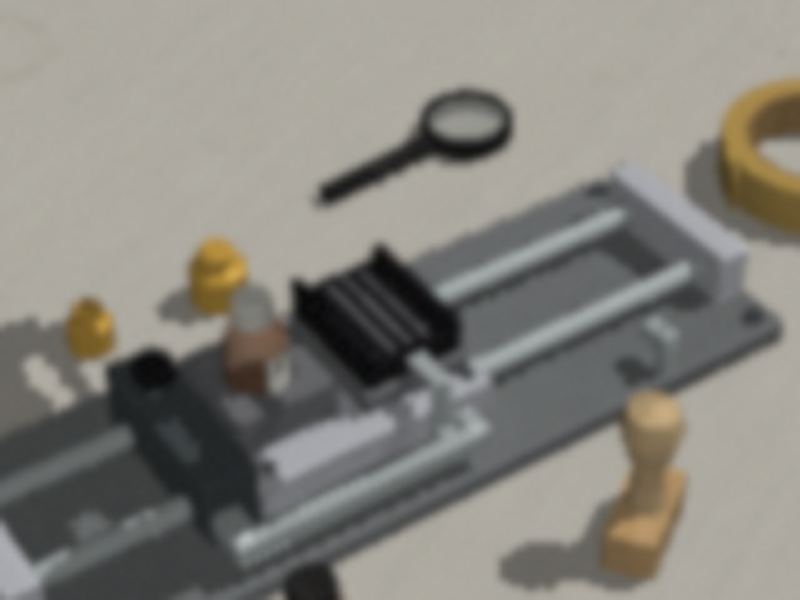

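The carriage sits flush at the stop around (245,480). The button is up with its pin in the catch at (465,400), the vial at (255,345) is upright, and nothing beside the slide has moved.

```bash
python3 -c "
from station import job_done
print(job_done())"
```

```text
the job is handed in; nothing more can be done
None
```

The job is handed in at about 10 s of the 40 s allowed: the final picture shows the carriage against the end stop with the button up, the vial upright and the loose things unmoved, and the arm is clear; no pass/fail verdict came back.

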